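# Load the drying tray and switch on its programme

### The arm

A 6-joint arm with a two-finger parallel gripper is mounted at the origin on the work surface. World frame = base frame: x ahead of the robot, y to its left, z up, the work surface at z = 0. Lengths are in m, angles in degrees, forces in N, time in s.
With the tool pointing down it reaches from about 0.4 to 0.825 m from the base axis. Payload 7 kg.
Tool frame: the origin (TCP) lies at the very end of the fingers, on their centre line; the grasp point (between the pads) lies 19 mm behind it; z points along the fingers, y is the line along which they close (so a half turn about z gives the same grasp; the last joint's range is limited). The gripper opens to 88 mm and grips with 3 to 60 N. Pads are 19 mm wide; open, the fingers measure 130 mm over their backs; the gripper's body (78 mm by 193 mm) begins 47 mm behind the grasp point.
Start: joints at [79.761, 20.546, 0.682, 0, -70.136, -16.507], TCP at [0.304, 0.603, 0.227] pointing down, gripper open.
Joint ranges: [-176.03, 176.03], [-82.01, 121.73], [-58.28, 71.71], [-173.87, 95.51], [-174.79, -0.11], [-173.66, 173.66]. Speed limits (degrees/s): [136.94, 136.94, 172.46, 180, 180, 180].

### API

Orientations are given as [roll, pitch, yaw] about the fixed x, y, z axes, in that order (R = Rz(yaw) Ry(pitch) Rx(roll)).
In Python, from plant import get_state, imaging, r, finder gives the robot as it stands.
- The arm moves only by the shell command python3 -m handwheel 'ROWS' [FORCE]. ROWS is JSON, a list of rows, each a list of 5 numbers: the closure, from 0 (fully open) to 1 (shut), then the shift along the world's x, y, z in cm, then the turn about the world's z in degrees. A call has 1 to 8 rows; each row is the pose to reach, as a shift and turn from the pose commanded when the call began; what a row does not reach only later rows make up. A row lasts 1/8 s, in which the tool goes at most 62.5 mm and 10.7 degrees, less where a joint would pass 70% of its speed; a pose out of reach is approached as far as the arm can. A call with a gripper value outside its range is refused whole. The fingers move at their own pace and stop on an object; FORCE is the grip in N (left out, the last holds). Time passes only in rows, so rows that repeat a pose let the fingers close. It gives the time, the measured TCP pose, the force, the opening and the grip force at its end, in the units of the state.
- get_state(): the state, without advancing time (a new reading comes with each control period).
- imaging.capture(name): name is "scene" or "top" or "wrist"; returns (picture, depth): 384x512x3 uint8, red, green, blue; 384x512 float32, m along the optical axis (not along the pixel's ray), 0 where there is no reading.
- imaging.get_calibration(name): a dict with "fx", "fy", "cx", "cy" (pixels), "dist" ([k1, k2, p1, p2, k3] as OpenCV has them; the pictures are not rectified), "rvec" (rotation vector, rad) and "tvec" (3), from world to camera coordinates, as OpenCV has them; the wrist camera has in their place "hand_eye" (4x4, takes a point from camera to tool coordinates, whose origin is the TCP and whose axes are the flange's). Camera axes: x right, y down, z forward; pixel columns grow to the right and rows downward; lengths in m; the calibration is good to about 2 mm. A picture is of the moment at which its call begins: read the wrist's pose just before it. get_calibration takes no time and is no camera call.
- r.close_job(): hands the job in; it is judged then, once.
Trained networks look in the newest picture that a camera, given by its name, has taken for a name from the list of things; names that differ only in an ending like _2 or _b are one class to them, and where a whole thing is asked for, a point or a joint stands for the part that bears it (a point fixed in the world has none). Each returns a list of dicts, best first, with "p" (0 to 1); they miss things now and then, are a little off and sometimes report something else, mostly with a low value. They report only what shows in the picture. A call takes as long as a camera call. They do not tell look-alikes from the thing itself.
- finder.cut_out(camera, query): "region" (384x512 bool, what is visible of it) and "pixel" ([column, row] in pixels, amid what is visible of it).
The state is a dict: "time_s": time; "joints": joint angles; "qd": joint speeds; "joint_torque": joint torques, N m; "tcp_pos": TCP position; "eef_rot": TCP orientation; "contact_force": force on the tool from outside, world axes, zero at the start; "moment": the same for the moment, N m; "gripper_width": finger opening in m; "gripper_force": force on a finger pad.
Only numpy, scipy, OpenCV 4.12 (cv2) and the standard library are available. Lean on these libraries where they do the work, as an engineer would, in place of code of your own. Each camera call takes 0.05 s, during which the arm holds its last target. There are 200 camera calls.

### The job

Stand all the freshly glued, inlaid wooden paperweights, blocks and rounds, upright side by side on the floor of the drying tray, inlay up. Then take the awl from its stand and, with its tip, switch on the one rocker that has the ball-headed marker pin behind it by pressing down its raised half; leave the other rockers off and keep the fingers off the control box. Put the awl back in its stand, fully down, and leave the other things on the bench where they are.

Things in the scene. Friction and masses are not known exactly. Their poses are not given: they have to be found in the camera images.
- tray_floor (a point): Centre of the inner floor of the heated drying tray (fixed: an open aluminium tray on a grey base plate 100 x 282 mm, 12 mm thick), 16 mm above the table; x across the tray, y along it, z up. Inside, the tray is 58 mm (x) by 238 mm (y); its walls are 4 mm thick and stand 12 mm above the inner floor.
- bank: Grey control box, fixed, 90 x 140 x 35 mm high. Four black rocker switches, 26 mm apart, each 16 mm wide (y) and 30 mm long (x), in a row along y on its top; behind each (38 mm to +x of its axis) a brass fitting: three flat caps (12 mm across, 3 mm tall) and one ball-headed marker pin. Origin: underside centre; z up, the -x side faces the robot.
- marker: Brass marker pin with a ball head, 14 mm across, 27 mm tall, fixed on the control box directly behind the rocker to be switched on (38 mm to the box's +x of that rocker's axis; flat caps sit behind the others). Origin: its foot, on the box top.
- stand: Dark wooden stand, fixed, 60 x 60 x 58 mm high, with one vertical 14 mm hole right through its middle. Origin: underside centre.
- awl: Blunt awl (the stylus), loose, 60 g, 105 mm long. Origin: its tip, z up the handle. Steel shank 8 mm thick, 0 to 50 mm; brass collar 28 mm across, 50 to 55 mm; square wooden handle 16 x 16 mm, faces along its x and y, 55 to 105 mm: grip it 85 mm above the tip. It starts upright in the stand, shank in the hole, collar resting on the stand's top (tip 8 mm above the table).
- rk0 (a joint): Black rocker 1. 0 = off (far half level, near half, on the box's -x side, raised); 0.44 = on (near half down). Stays where left. Press the raised near half down, about 3 N, best 11 mm to the box's -x of its axis; there its surface is 9 mm above the axis when off, 4 mm when on. Number 1 counted from the box's +y end.
- rk0_axis (a point): Middle of the hinge axis of rocker rk0, 38.5 mm above the table, fixed to the box; axes as bank.
- rk1 (a joint): Black rocker 2. 0 = off (far half level, near half, on the box's -x side, raised); 0.44 = on (near half down). Stays where left. Press the raised near half down, about 3 N, best 11 mm to the box's -x of its axis; there its surface is 9 mm above the axis when off, 4 mm when on. Number 2 counted from the box's +y end.
- rk1_axis (a point): Middle of the hinge axis of rocker rk1, 38.5 mm above the table, fixed to the box; axes as bank.
- rk2 (a joint): Black rocker 3. 0 = off (far half level, near half, on the box's -x side, raised); 0.44 = on (near half down). Stays where left. Press the raised near half down, about 3 N, best 11 mm to the box's -x of its axis; there its surface is 9 mm above the axis when off, 4 mm when on. Number 3 counted from the box's +y end.
- rk2_axis (a point): Middle of the hinge axis of rocker rk2, 38.5 mm above the table, fixed to the box; axes as bank.
- rk3 (a joint): Black rocker 4. 0 = off (far half level, near half, on the box's -x side, raised); 0.44 = on (near half down). Stays where left. Press the raised near half down, about 3 N, best 11 mm to the box's -x of its axis; there its surface is 9 mm above the axis when off, 4 mm when on. Number 4 counted from the box's +y end.
- rk3_axis (a point): Middle of the hinge axis of rocker rk3, 38.5 mm above the table, fixed to the box; axes as bank.
- block1: Loose inlaid paperweight, a dark wooden block on a 10 mm brass foot: 50 mm (x) by 44 mm (y), 50 mm tall in all, white shell inlay on top. Origin: underside centre, z up. Up to 0.35 kg. May be absent.
- block2: Loose inlaid paperweight, a dark wooden block on a 10 mm brass foot: 50 mm (x) by 36 mm (y), 50 mm tall in all, white shell inlay on top. Origin: underside centre, z up. Up to 0.35 kg. May be absent.
- block3: Loose inlaid paperweight, a dark wooden block on a 10 mm brass foot: 50 mm (x) by 30 mm (y), 50 mm tall in all, white shell inlay on top. Origin: underside centre, z up. Up to 0.35 kg. May be absent.
- round1: Loose inlaid paperweight, a dark wooden round on a 10 mm brass foot: 44 mm in diameter, 50 mm tall in all, white shell inlay on top. Origin: underside centre, z up. Up to 0.25 kg. May be absent.
- round2: Loose inlaid paperweight, a dark wooden round on a 10 mm brass foot: 38 mm in diameter, 50 mm tall in all, white shell inlay on top. Origin: underside centre, z up. Up to 0.25 kg. May be absent.
- round3: Loose inlaid paperweight, a dark wooden round on a 10 mm brass foot: 32 mm in diameter, 50 mm tall in all, white shell inlay on top. Origin: underside centre, z up. Up to 0.25 kg. May be absent.
- shell: Bystander: shallow white shell dish 110 mm across, 9 mm tall, on the table. Origin underside centre.
- rule: Bystander: steel rule 150 x 25 x 4 mm.
- cork_block: Bystander: cork block 70 x 40 x 30 mm.
- glue: Bystander: bottle 44 mm across, 90 mm tall.
- lacquer: Bystander: jar 52 mm across, 60 mm tall.
Things that resemble listed ones, but are neither listed nor needed, are in the scene too. What is shaped like the block3 but purple or turquoise is not meant.

How it is judged (in metres and radians):
On the way, in this order (a step that is already met when the one before it is completed fails the run):
1. all paperweights stand upright on the tray's floor (x of block1 in the frame of tray_floor between -0.029 and 0.029 m and y of block1 in the frame of tray_floor between -0.119 and 0.119 m and z of block1 in the frame of tray_floor between -0.004 and 0.004 m and angle between each of block1, block2, block3, round1, round2, round3's own z axis and vertical below 0.1 rad and linear speed of each of block1, block2, block3, round1, round2, round3 below 0.03 m/s and x of block2 in the frame of tray_floor between -0.029 and 0.029 m and y of block2 in the frame of tray_floor between -0.119 and 0.119 m and z of block2 in the frame of tray_floor between -0.004 and 0.004 m and x of block3 in the frame of tray_floor between -0.029 and 0.029 m and y of block3 in the frame of tray_floor between -0.119 and 0.119 m and z of block3 in the frame of tray_floor between -0.004 and 0.004 m and x of round1 in the frame of tray_floor between -0.029 and 0.029 m and y of round1 in the frame of tray_floor between -0.119 and 0.119 m and z of round1 in the frame of tray_floor between -0.004 and 0.004 m and x of round2 in the frame of tray_floor between -0.029 and 0.029 m and y of round2 in the frame of tray_floor between -0.119 and 0.119 m and z of round2 in the frame of tray_floor between -0.004 and 0.004 m and x of round3 in the frame of tray_floor between -0.029 and 0.029 m and y of round3 in the frame of tray_floor between -0.119 and 0.119 m and z of round3 in the frame of tray_floor between -0.004 and 0.004 m), for 0.2 s.
2. the marked rocker is switched on with the awl's tip at it (((horizontal distance between marker and rk0_axis below 0.042 m and value of joint rk0 above 0.36 rad and horizontal distance between awl and rk0_axis below 0.03 m) or (horizontal distance between marker and rk1_axis below 0.042 m and value of joint rk1 above 0.36 rad and horizontal distance between awl and rk1_axis below 0.03 m) or (horizontal distance between marker and rk2_axis below 0.042 m and value of joint rk2 above 0.36 rad and horizontal distance between awl and rk2_axis below 0.03 m) or (horizontal distance between marker and rk3_axis below 0.042 m and value of joint rk3 above 0.36 rad and horizontal distance between awl and rk3_axis below 0.03 m))), for 0.05 s.
At the end, for the whole second after the job is handed in: Every paperweight stands upright (within 0.1 rad) on the tray floor (underside within 4 mm of it), the marked rocker is on (over 0.36 of 0.44 rad), the awl is in its stand, fully down (tip within 6 mm of its place) and upright (within 0.12 rad), and all is at rest (all of step 1 and ((horizontal distance between marker and rk0_axis below 0.042 m and value of joint rk0 above 0.36 rad) or (horizontal distance between marker and rk1_axis below 0.042 m and value of joint rk1 above 0.36 rad) or (horizontal distance between marker and rk2_axis below 0.042 m and value of joint rk2 above 0.36 rad) or (horizontal distance between marker and rk3_axis below 0.042 m and value of joint rk3 above 0.36 rad)) and horizontal distance between awl and stand below 0.006 m and height (world z) of awl below 0.014 m and angle between awl's own z axis and vertical below 0.12 rad and linear speed of awl below 0.03 m/s); the robot touches nothing.
It fails at once if a rocker other than the one with the marker pin behind it is switched ((horizontal distance between marker and rk0_axis above 0.042 m and value of joint rk0 above 0.15 rad) or (horizontal distance between marker and rk1_axis above 0.042 m and value of joint rk1 above 0.15 rad) or (horizontal distance between marker and rk2_axis above 0.042 m and value of joint rk2 above 0.15 rad) or (horizontal distance between marker and rk3_axis above 0.042 m and value of joint rk3 above 0.15 rad)).
It fails at once if the fingers press on the control box or its rockers (contact force between the fingers and bank above 2 N).
It fails at once if a bystander (shell dish, rule, cork block, glue bottle or lacquer jar) is moved more than 6 cm (distance of any of shell, rule, cork_block, glue, lacquer from where it was at the start of the episode above 0.06 m).
Of block1, block2, block3, round1, round2, round3 only 5 to 6 are there at a start; the rules pass over those that are not, and their reading is None.
At some moment in a run one of block1, block2, block3, round1, round2, round3 may be knocked a few centimetres aside while the robot is not near it.
It also fails if it takes over 210 s, if anything falls off the work surface, if the arm or the gripper's body presses on something with over 40 N, if the wrist force passes 120 N, or if a joint passes its speed limit or range.

## Working session

There is one attempt and no reset: what is moved stays moved. The work goes in short steps, Python scripts to look and compute and a shell command to move; the robot and the scene stay as the last step left them, time stands still between calls to the robot, and variables do not carry over. Pictures are saved under pics/ and viewed, at most 14 in all, crops included, and the job is handed in when it is done.

```bash
ls; mkdir -p pics
cat > h.py <<'E'
import numpy as np, cv2
from plant import get_state, imaging, r, finder
from scipy.spatial.transform import Rotation as R
def cam_T(name, st=None):
    c=imaging.get_calibration(name)
    if 'rvec' in c:
        Rm=cv2.Rodrigues(np.array(c['rvec'],float))[0]; t=np.array(c['tvec'],float).ravel()
        T=np.eye(4); T[:3,:3]=Rm.T; T[:3,3]=-Rm.T@t
    else:
        T=np.eye(4); T[:3,:3]=R.from_euler('xyz',st['eef_rot'],degrees=True).as_matrix(); T[:3,3]=st['tcp_pos']
        T=T@np.array(c['hand_eye'])
    return c,T
def shot(name,save=None):
    st=get_state(); p,d=imaging.capture(name)
    if save: cv2.imwrite('pics/'+save,cv2.cvtColor(p,cv2.COLOR_RGB2BGR))
    c,T=cam_T(name,st)
    K=np.array([[c['fx'],0,c['cx']],[0,c['fy'],c['cy']],[0,0,1]])
    v,u=np.mgrid[:384,:512]
    n=cv2.undistortPoints(np.stack([u,v],-1).reshape(-1,1,2).astype(float),K,np.array(c['dist'])).reshape(384,512,2)
    X=np.concatenate([n*d[...,None],d[...,None]],-1)@T[:3,:3].T+T[:3,3]
    X[d<=0]=np.nan
    return p,d,X
E
python3 - <<'E'
from h import *
print(get_state())
for n in ['scene','top']:
    p,d,X=shot(n,n+'0.png')
    np.savez(n+'0.npz',p=p,X=X)
    c,T=cam_T(n,None); print(n,T[:3,3],T[:3,2])
    for q in ['block1','block2','block3','round1','round2','round3','stand','bank','marker','awl','glue','lacquer','cork_block','rule','shell']:
        for o in finder.cut_out(n,q)[:8]:
            if o['p']<.3: continue
            P=X[o['region']]; P=P[~np.isnan(P[:,0])]
            print(q,round(o['p'],2),np.round(o['pixel']),len(P),np.round(np.percentile(P,[3,50,97],axis=0),3).tolist())
E
```

```text
pics
{'time_s': 0.0, 'joints': array([ 7.97603591e+01,  2.05921666e+01,  6.33401838e-01, -2.05875642e-02,
       -7.01350010e+01, -1.65090324e+01]), 'qd': array([ 0.01899551, -0.07392313,  0.1138351 ,  0.00932664,  0.03496623,
       -0.0117872 ]), 'joint_torque': array([-1.87743390e-03, -5.82716596e+01,  2.93065274e+01,  6.99745461e+00,
        6.86368949e-03, -1.67727899e-04]), 'tcp_pos': array([0.30358123, 0.60233137, 0.22561013]), 'eef_rot': array([ 1.79904600e+02, -8.09211060e-03, -2.67556782e+01]), 'contact_force': array([ 0.39212594, -0.91533925,  0.36591091]), 'moment': array([0.03797702, 0.02881944, 0.06344959]), 'gripper_force': 0.0, 'gripper_width': 0.08779868942912972}
scene [1.11313987 0.31934297 0.88091797] [-0.50977607 -0.28515035 -0.81167582]
block1 0.94 [412. 211.] 604 [[0.406, 0.341, 0.0], [0.445, 0.367, 0.046], [0.461, 0.393, 0.051]]
block1 0.89 [352. 191.] 473 [[0.42, 0.204, 0.002], [0.451, 0.228, 0.044], [0.468, 0.249, 0.051]]
block1 0.83 [252. 225.] 418 [[0.614, 0.034, -0.003], [0.668, 0.058, 0.046], [0.686, 0.075, 0.051]]
block1 0.78 [160. 225.] 481 [[0.751, -0
[... 5187 characters left out ...]
 0.183, 0.013]]
bank 0.3 [385. 221.] 67 [[0.481, -0.348, 0.035], [0.495, -0.338, 0.044], [0.509, -0.329, 0.049]]
awl 0.54 [278. 158.] 85 [[0.657, -0.07, 0.059], [0.665, -0.058, 0.079], [0.677, -0.048, 0.115]]
glue 0.51 [336. 119.] 245 [[0.768, -0.241, 0.003], [0.782, -0.219, 0.06], [0.815, -0.205, 0.093]]
lacquer 0.64 [118. 162.] 337 [[0.655, 0.388, 0.002], [0.676, 0.405, 0.057], [0.702, 0.432, 0.064]]
cork_block 0.9 [262. 120.] 377 [[0.765, -0.029, 0.002], [0.796, -0.001, 0.03], [0.83, 0.027, 0.035]]
rule 0.57 [367. 265.] 493 [[0.305, -0.32, -0.002], [0.371, -0.294, 0.004], [0.442, -0.27, 0.009]]
shell 0.79 [213. 127.] 1037 [[0.729, 0.09, -0.0], [0.778, 0.138, 0.006], [0.825, 0.183, 0.012]]
```

Run:
```python
import cv2
a=cv2.imread('pics/scene0.png'); b=cv2.imread('pics/top0.png')
cv2.imwrite('pics/s1.png',cv2.resize(a[70:350,80:480],(800,560),interpolation=3))
cv2.imwrite('pics/t1.png',cv2.resize(b[90:310,90:470],(798,462),interpolation=3))
```

```text
(no output)
```

View pics/s1.png

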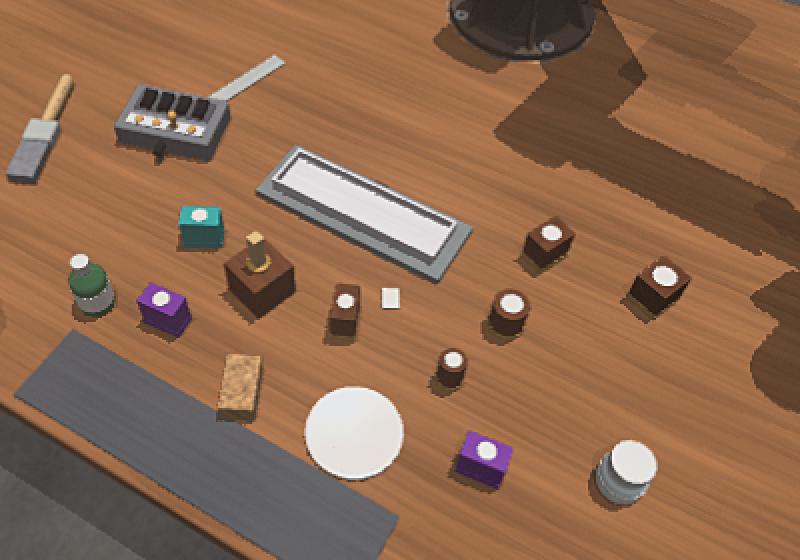

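View pics/t1.png

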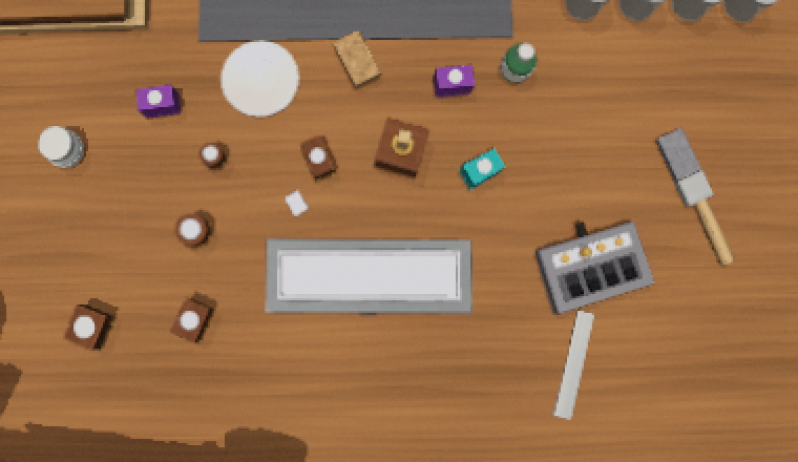

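The left-hand picture shows five brown paperweights, all inlay up: blocks at crop pixels (660,285), (549,243) and (345,310), and rounds at (510,312) and (452,367). The purple and turquoise blocks are decoys. The ball pin is at about (172,118), behind the second rocker from the +y end. The top view shows the same layout, with the tray at (368,275).

```bash
cat > fit.py <<'E'
from h import *
def rect(P):
    # min-area rect of xy points (outlier trimmed): centre, sizes(long,short), angle of long axis deg
    (cx,cy),(w,h),a=cv2.minAreaRect((P[:,:2]*1000).astype(np.float32))
    if w<h: w,h,a=h,w,a+90
    return np.round([cx/1000,cy/1000],4),np.round([w,h],1),round((a+90)%180-90,1)
def topface(X,c,rad,z0,z1):
    m=(np.hypot(X[...,0]-c[0],X[...,1]-c[1])<rad)&(X[...,2]>z0)&(X[...,2]<z1)
    m=cv2.morphologyEx(m.astype(np.uint8),cv2.MORPH_OPEN,np.ones((2,2),np.uint8))>0
    return X[m]
E
python3 - <<'E'
from fit import *
for n in ['scene','top']:
    X=np.load(n+'0.npz')['X']; dz=0 if n=='scene' else .003
    for nm,c in dict(A=(.436,.367),B=(.443,.225),C=(.655,.055),D=(.562,.224),E=(.665,.199),stand=(.675,-.057)).items():
        zt=.058 if nm=='stand' else .050
        P=topface(X,c,.05,zt-.004+dz,zt+.004+dz); print(n,nm,len(P),*rect(P),np.round(np.median(P,0),4))
    m=(abs(X[...,1])<.16)&(X[...,0]>.38)&(X[...,0]<.60)
    P=X[m]; 
    for z0,z1 in((.006,.0135),(.0135,.02),(.023,.032)):
        Q=P[(P[:,2]>z0+dz)&(P[:,2]<z1+dz)]; print(n,'tray',z0,len(Q),np.round(np.percentile(Q,[1,50,99],axis=0),4).tolist(),rect(Q))
    P=topface(X,(.505,-.316),.1,.031+dz,.037+dz); print('bank',rect(P))
E
```

```text
scene A 279 [0.4148 0.3761] [85.5 39.7] -22.6 [nan nan nan]
scene B 214 [0.4244 0.2355] [85.9 32.6] -25.0 [0.4414 0.23   0.0483]
scene C 199 [0.6467 0.0498] [78.  26.4] 24.4 [nan nan nan]
scene D 216 [0.555  0.2346] [64.1 40.5] -45.7 [nan nan nan]
scene E 119 [0.6553 0.2046] [50.6 25.5] -26.7 [nan nan nan]
scene stand 350 [ 0.6721 -0.0583] [62.1 56.4] -16.5 [nan nan nan]
scene tray 0.006 1504 [[0.4492, -0.1537, 0.0064], [0.5174, 0.0022, 0.0108], [0.5506, 0.1255, 0.0134]] (array([ 0.5204, -0.0148]), array([283.1, 148. ]), 88.5)
scene tray 0.0135 1090 [[0.4662, -0.1337, 0.0135], [0.4969, -0.0087, 0.0152], [0.5346, 0.1084, 0.0197]] (array([ 0.5031, -0.0102]), array([269.7,  95.9]), 89.6)
scene tray 0.023 384 [[0.464, -0.1372, 0.0231], [0.5043, -0.0076, 0.0257], [0.535, 0.108, 0.0291]] (array([ 0.4989, -0.0147]), array([246.9,  70.7]), 88.7)
bank (array([ 0.496 , -0.3256]), array([134.5, 117.9]), -70.5)
top A 120 [0.4314 0.3639] [41.7 40.1] 73.9 [0.4317 0.3617 0.0502]
top B 107 [0.4371 0.2244] [56. 27.] -33.0 [nan nan nan]
top C 81 [0.6559 0.0537] [50.8 26.7] 13.4 [0.6581 0.0538 0.0503]
top D 82 [0.5586 0.2217] [35.2 30. ] -76.9 [0.5572 0.2227 0.0501]
top E 31 [0.6598 0.1944] [18.6 18.3] 85.5 [0.6593 0.1965 0.0497]
top stand 170 [ 0.6647 -0.0633] [57.1 54.6] -21.6 [nan nan nan]
top tray 0.006 2089 [[0.4487, -0.1526, 0.0092], [0.4972, -0.0067, 0.0136], [0.5478, 0.1279, 0.0164]] (array([ 0.522 , -0.0142]), array([284.8, 145.4]), 88.2)
top tray 0.0135 797 [[0.4553, -0.1415, 0.0165], [0.4975, -0.0183, 0.0181], [0.5371, 0.1134, 0.0226]] (array([ 0.4979, -0.0151]), array([273.6,  91.6]), 89.3)
top tray 0.023 205 [[0.4648, -0.1346, 0.0261], [0.5014, -0.0345, 0.0284], [0.5298, 0.1097, 0.0335]] (array([ 0.4982, -0.0125]), array([244.3,  65.2]), 89.6)
bank (array([ 0.5028, -0.33  ]), array([151.4,  89.5]), -74.2)
```

```bash
python3 -m handwheel '[[0,5,-5,8,-10],[0,10,-10,10,-20],[0,15,-15,10,-30],[0,18,-20,10,-40],[0,18,-25,10,-50],[0,18,-30,10,-63],[0,18,-30,10,-63],[0,18,-30,10,-63]]' 20
python3 - <<'E'
from fit import *
p,d,X=shot('wrist','w1.png'); np.savez('w1.npz',p=p,X=X)
c,T=cam_T('wrist',get_state()); print(T.round(3))
for nm,c in dict(A=(.436,.367),B=(.443,.225),D=(.562,.224),E=(.665,.199)).items():
    P=topface(X,c,.045,.044,.056)
    if len(P)>50: print(nm,len(P),*rect(P),np.round(np.median(P,0),4))
E
```

```text
time_s: 2.6
tcp_pos: [0.4841, 0.3018, 0.3273]
eef_rot: [-180.0, 0.1, -89.8]
contact_force: [0.1, 0.2, 0.1]
gripper_width: 0.0877
gripper_force: 0.0
[[-1.    -0.005 -0.001  0.484]
 [-0.005  0.969  0.246  0.236]
 [-0.001  0.246 -0.969  0.485]
 [ 0.     0.     0.     1.   ]]
A 838 [0.4259 0.3762] [63.9 58.8] -21.9 [nan nan nan]
B 852 [0.4337 0.2242] [57.3 39.3] -23.3 [nan nan nan]
D 707 [0.5648 0.2268] [45.2 36.3] 47.5 [nan nan nan]
E 402 [0.6672 0.203 ] [41.3 22.5] 45.0 [nan nan nan]
```

View pics/w1.png

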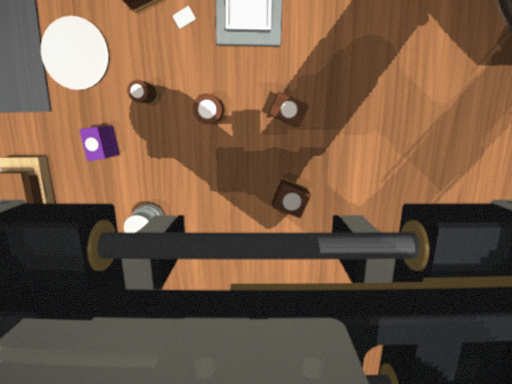

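The wrist view shows blocks at (290,198) and (288,108), and rounds at (208,108) and (141,91). I'll use second moments rather than bounding rectangles, because the edge pixels are smeared.

```bash
cat >> fit.py <<'E'
def mom(X,c,rad,z0=.044,z1=.056):
    """largest connected top-face patch near c: centre, sides by second moments, long-axis angle"""
    m=((np.hypot(X[...,0]-c[0],X[...,1]-c[1])<rad)&(X[...,2]>z0)&(X[...,2]<z1)).astype(np.uint8)
    m=cv2.morphologyEx(m,cv2.MORPH_OPEN,np.ones((3,3),np.uint8))
    n,l,s,_=cv2.connectedComponentsWithStats(m,connectivity=4)
    if n<2: return None
    P=X[l==1+np.argmax(s[1:,4])]
    zm=np.median(P[:,2]); P=P[abs(P[:,2]-zm)<.004]
    # weight by pixel footprint is ~uniform for a level face
    w,V=np.linalg.eigh(np.cov((P[:,:2]*1000).T)); a=np.degrees(np.arctan2(V[1,1],V[0,1]))
    return len(P),np.round(P.mean(0),4).tolist(),np.round(np.sqrt(12*w[::-1]),1).tolist(),round((a+90)%180-90,1)
E
python3 - <<'E'
from fit import *
for f in('w1','top0','scene0'):
    X=np.load(f+'.npz')['X']
    for nm,c in dict(A=(.436,.367),B=(.443,.225),C=(.655,.055),D=(.562,.224),E=(.665,.199)).items(): print(f,nm,mom(X,c,.04,.044,.058))
X=np.load('w1.npz')['X'];p=np.load('w1.npz')['p'];hsv=cv2.cvtColor(p,cv2.COLOR_RGB2HSV)
for nm,c in dict(A=(.436,.367),B=(.443,.225),D=(.562,.224),E=(.665,.199)).items():
    m=(np.hypot(X[...,0]-c[0],X[...,1]-c[1])<.03)&(X[...,2]>.04)&(hsv[...,1]<70)&(hsv[...,2]>60)
    print('inlay',nm,m.sum(),X[m].mean(0).round(4))
E
```

```text
w1 A (824, [0.431, 0.3653, 0.0497], [50.1, 44.2], np.float64(-21.5))
w1 B (849, [0.4395, 0.2231, 0.0496], [50.0, 36.3], np.float64(-24.0))
w1 C None
w1 D (698, [0.5594, 0.2231, 0.0496], [37.9, 37.8], np.float64(-80.1))
w1 E (388, [0.6617, 0.197, 0.0496], [28.7, 27.4], np.float64(-44.8))
top0 A (242, [0.4304, 0.3665, 0.05], [50.9, 45.5], np.float64(-16.5))
top0 B (211, [0.4396, 0.2254, 0.05], [49.7, 36.2], np.float64(-20.4))
top0 C (172, [0.658, 0.0557, 0.05], [49.7, 29.6], np.float64(22.2))
top0 D (151, [0.561, 0.2235, 0.0503], [37.4, 35.8], np.float64(-87.5))
top0 E (69, [0.6631, 0.1979, 0.0498], [27.6, 23.9], np.float64(-11.1))
scene0 A (312, [0.4329, 0.3677, 0.0484], [50.5, 44.2], np.float64(-16.1))
scene0 B (234, [0.441, 0.226, 0.0483], [50.2, 35.9], np.float64(-24.6))
scene0 C (224, [0.6609, 0.0541, 0.0481], [49.8, 29.5], np.float64(27.6))
scene0 D (237, [0.5623, 0.2252, 0.0483], [40.6, 37.6], np.float64(-45.5))
scene0 E (141, [0.6648, 0.1977, 0.0482], [28.2, 27.1], np.float64(-24.5))
inlay A 285 [0.4299 0.3661 0.0501]
inlay B 246 [0.4384 0.2235 0.05  ]
inlay D 304 [0.56   0.2236 0.05  ]
inlay E 167 [0.6629 0.1975 0.05  ]
```

A is block1, B block2, C block3, D round1 and E round3. round2 is absent. I'll pick block1 first.

```bash
python3 -m handwheel '[[0,-3,4,-5,-10],[0,-5.4,6.3,-10,-20],[0,-5.4,6.3,-16,-20],[0,-5.4,6.3,-22,-20],[0,-5.4,6.3,-27,-20],[0,-5.4,6.3,-31,-20],[0,-5.4,6.3,-31,-20],[1,-5.4,6.3,-31,-20]]' 20; python3 -m handwheel '[[1,0,0,0,0],[1,0,0,0,0],[1,0,0,0,0],[1,0,0,3,0],[1,0,0,9,0],[1,0,0,13,0],[1,0,0,13,0]]' 20
```

```text
time_s: 3.65
tcp_pos: [0.4301, 0.3673, 0.0175]
eef_rot: [-180.0, 0.0, -109.6]
contact_force: [0.2, -0.4, 0.8]
gripper_width: 0.0825
gripper_force: 0.0
time_s: 4.53
tcp_pos: [0.431, 0.3673, 0.1504]
eef_rot: [-179.9, 0.4, -109.7]
contact_force: [-0.3, 0.4, -2.6]
gripper_width: 0.0502
gripper_force: 19.9
```

```bash
python3 -m handwheel '[[1,1,-5,5,5],[1,2,-10,10,10],[1,4,-16,15,15],[1,6,-21,18,19.7],[1,6.9,-25,18,19.7],[1,6.9,-25,18,19.7],[1,6.9,-25,18,19.7]]'
python3 - <<'E'
from fit import *
p,d,X=shot('wrist','w2.png'); np.savez('w2.npz',p=p,X=X); print(get_state()['tcp_pos'],get_state()['eef_rot'])
# tray walls & floor & base by depth
m=(abs(X[...,1]+.0135)<.16)&(abs(X[...,0]-.499)<.07)
for z0,z1 in((.010,.0140),(.0145,.0185),(.025,.031)):
    Q=X[m&(X[...,2]>z0)&(X[...,2]<z1)]; print(z0,len(Q),np.percentile(Q,[.5,2,50,98,99.5],axis=0).round(4).tolist())
print(mom(X,(.499,-.0135),.16,.0145,.0185))
h=cv2.cvtColor(p,cv2.COLOR_RGB2HSV)
for v in range(20,240,20): print(v,X[v,256].round(3))
E
```

```text
time_s: 5.4
tcp_pos: [0.4984, 0.1151, 0.3255]
eef_rot: [179.9, -0.0, -90.2]
contact_force: [-0.1, -0.1, -2.9]
gripper_width: 0.0499
gripper_force: 19.9
[0.49826872 0.11586769 0.32528749] [ 1.79894313e+02 -1.81905445e-02 -9.00939465e+01]
0.01 3681 [[0.4472, -0.122, 0.01], [0.4486, -0.1188, 0.0102], [0.5006, 0.0021, 0.0116], [0.5461, 0.1234, 0.0138], [0.5475, 0.1254, 0.014]]
0.0145 4816 [[0.4682, -0.1208, 0.0145], [0.4698, -0.1179, 0.0146], [0.4971, -0.0167, 0.0156], [0.5251, 0.0996, 0.0174], [0.5268, 0.103, 0.0179]]
0.025 929 [[0.4634, -0.1161, 0.0252], [0.4643, -0.1133, 0.0256], [0.4974, 0.0025, 0.0275], [0.531, 0.1065, 0.0293], [0.5326, 0.1081, 0.0296]]
(1606, [0.4956, -0.0398, 0.0158], [88.9, 54.0], np.float64(-87.0))
20 [ 0.5   -0.094  0.015]
40 [ 0.5   -0.066  0.015]
60 [ 0.5   -0.037  0.015]
80 [ 0.5   -0.008  0.015]
100 [0.5   0.022 0.017]
120 [0.5   0.053 0.017]
140 [0.501 0.085 0.015]
160 [0.501 0.119 0.011]
180 [0.501 0.155 0.001]
200 [0.499 0.095 0.327]
220 [0.499 0.097 0.355]
```

View pics/w2.png

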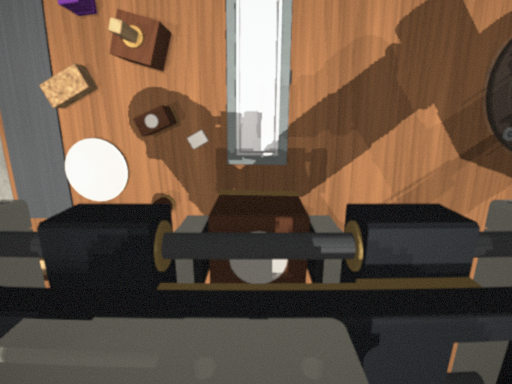

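The tray is at columns 228-290, rows 0-163, slightly slanted. I'll measure the yaw from its walls.

Run:
```python
from fit import *
X=np.load('w2.npz')['X']
m=(X[...,1]>-.125)&(X[...,1]<.1)&(abs(X[...,0]-.499)<.045)&(X[...,2]>.024)&(X[...,2]<.031)
Q=X[m]
for s in(-1,1):
    q=Q[(Q[:,0]-.498)*s>.02]
    for _ in range(3):
        k=np.polyfit(q[:,1],q[:,0],1); e=q[:,0]-np.polyval(k,q[:,1]); q=q[abs(e)<.004]
    print('wall',s,len(q),np.degrees(k[0]).round(2),np.polyval(k,[-.1,0,.075]).round(4))
q=X[(abs(X[...,0]-.498)<.02)&(X[...,1]>.08)&(X[...,1]<.13)&(X[...,2]>.024)&(X[...,2]<.031)]; print('end wall y',len(q),q.mean(0))
m=(X[...,1]>-.125)&(X[...,1]<.12)&(abs(X[...,0]-.499)<.054)&(X[...,2]>.009)
for y in(-.1,-.05,0,.05,.1):
    q=X[m&(abs(X[...,1]-y)<.012)]; print(y,q[:,0].min().round(4),q[:,0].max().round(4))
q=X[(abs(X[...,0]-.498)<.03)&(X[...,2]>.009)&(X[...,2]<.0135)]; print('base end',q[:,1].max())
```

```text
wall -1 417 1.13 [0.4653 0.4673 0.4688]
wall 1 426 0.82 [0.5265 0.528  0.529 ]
end wall y 57 [0.49854252 0.10549217 0.02748661]
-0.1 0.4465 0.5456
-0.05 0.4473 0.5465
0 0.4464 0.5464
0.05 0.4498 0.5479
0.1 0.445 0.553
base end 0.12581445073948222
```

```bash
python3 -m handwheel '[[1,0,-3,-6,-1],[1,0.1,-4.2,-12,-1],[1,0.1,-4.2,-18,-1],[1,0.1,-4.2,-24,-1],[1,0.1,-4.2,-25,-1],[1,0.1,-4.2,-25,-1],[1,0.1,-4.2,-25,-1]]'; python3 -m handwheel '[[1,0,0,-2,0],[1,0,0,-3.5,0],[1,0,0,-4,0],[1,0,0,-4.1,0],[1,0,0,-4.1,0]]'
```

```text
time_s: 6.32
tcp_pos: [0.5014, 0.075, 0.0788]
eef_rot: [-179.8, 0.1, -91.0]
contact_force: [0.5, 0.1, -0.8]
gripper_width: 0.0498
gripper_force: 19.9
time_s: 6.95
tcp_pos: [0.5, 0.0738, 0.0366]
eef_rot: [-180.0, 0.0, -91.0]
contact_force: [-3.3, 0.0, 4.3]
gripper_width: 0.0498
gripper_force: 19.9
```

```bash
python3 -m handwheel '[[1,-0.1,0,0,0],[1,-0.1,0,-0.1,0],[1,-0.1,0,-0.2,0],[1,-0.1,0,-0.2,0]]'
```

```text
time_s: 7.45
tcp_pos: [0.5, 0.074, 0.0362]
eef_rot: [-179.8, 0.0, -91.0]
contact_force: [-6.8, -1.3, 25.8]
gripper_width: 0.0498
gripper_force: 20.0
```

```bash
python3 -m handwheel '[[1,0,0,0.2,0],[0.4,0,0,0.2,0],[0.4,0,0,0.2,0],[0.4,0,0,0.2,0],[0.4,0,0,4,0],[0,0,0,10,0],[0,0,0,16,0],[0,0,0,22,0]]'; python3 -m handwheel '[[0,0,3,5,0],[0,0,5,8,0],[0,0,5,8,0]]'
python3 - <<'E'
from fit import *
p,d,X=shot('wrist','w3.png'); np.savez('w3.npz',p=p,X=X); print(get_state()['tcp_pos'])
print(mom(X,(.499,.072),.04,.055,.085))
for nm,c in dict(B=(.4385,.2235),D=(.56,.2236),E=(.6627,.1975),C=(.658,.055)).items(): print(nm,mom(X,c,.04))
E
```

```text
time_s: 8.45
tcp_pos: [0.4984, 0.0736, 0.2555]
eef_rot: [180.0, 0.0, -91.0]
contact_force: [1.8, 0.7, -0.2]
gripper_width: 0.0766
gripper_force: 0.0
time_s: 8.82
tcp_pos: [0.4997, 0.1252, 0.3358]
eef_rot: [-179.8, 0.1, -91.0]
contact_force: [-0.8, -0.1, -2.0]
gripper_width: 0.0875
gripper_force: 0.0
[0.49886778 0.12442261 0.33391858]
(1006, [0.4983, 0.0753, 0.0657], [48.9, 44.2], np.float64(-2.0))
B (618, [0.4397, 0.2226, 0.0497], [50.1, 36.0], np.float64(-22.8))
D (492, [0.56, 0.2227, 0.0498], [38.4, 36.1], np.float64(83.5))
E (284, [0.6615, 0.1964, 0.0498], [28.3, 27.4], np.float64(30.2))
C (628, [0.6564, 0.0524, 0.0496], [49.8, 28.9], np.float64(22.7))
```

View pics/w3.png

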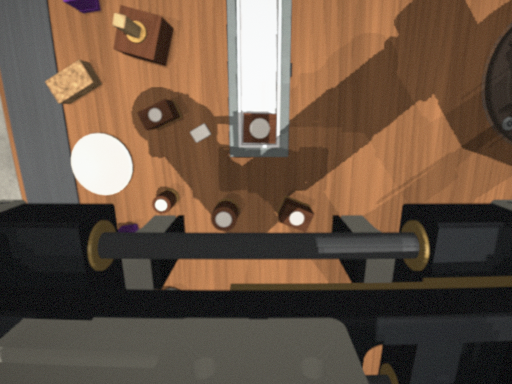

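Block1 stands in the tray at (260,128), with its top at 66 mm. Next is block2.

```bash
python3 -m handwheel '[[0,-3,5,-4,-10],[0,-5.9,9.9,-8,-20],[0,-5.9,9.9,-13,-22],[0,-5.9,9.9,-19,-22],[0,-5.9,9.9,-25,-22],[0,-5.9,9.9,-31.7,-22],[0,-5.9,9.9,-31.7,-22],[1,-5.9,9.9,-31.7,-22]]' 20; python3 -m handwheel '[[1,0,0,0,0],[1,0,0,0,0],[1,0,0,0,0],[1,0,0,3,0],[1,0,0,8,0],[1,0,0,13,0],[1,0,0,13,0]]' 20
```

```text
time_s: 9.88
tcp_pos: [0.4401, 0.2226, 0.0172]
eef_rot: [-180.0, -0.1, -113.0]
contact_force: [0.1, -0.7, 0.7]
gripper_width: 0.0823
gripper_force: 0.0
time_s: 10.75
tcp_pos: [0.4415, 0.2245, 0.1508]
eef_rot: [-179.8, 0.4, -113.0]
contact_force: [-0.4, 0.9, -3.8]
gripper_width: 0.0498
gripper_force: 20.0
```

```bash
python3 -m handwheel '[[1,1,-4,0,6],[1,3,-10,0,15],[1,5,-15,0,22],[1,5.8,-19.6,0,22],[1,5.8,-19.6,-3,22],[1,5.8,-19.6,-7,22],[1,5.8,-19.6,-7,22],[1,5.8,-19.6,-7,22]]'; python3 -m handwheel '[[1,0,0,-2,0],[1,0,0,-3.5,0],[1,0,0,-4,0],[1,0,0,-4.1,0],[1,0,0,-4.1,0]]'
```

```text
time_s: 11.75
tcp_pos: [0.4981, 0.0269, 0.0772]
eef_rot: [-180.0, -0.0, -91.0]
contact_force: [0.4, 0.5, -2.4]
gripper_width: 0.05
gripper_force: 20.0
time_s: 12.38
tcp_pos: [0.4981, 0.0271, 0.038]
eef_rot: [-179.9, 0.0, -91.0]
contact_force: [-6.7, -0.3, 12.3]
gripper_width: 0.0502
gripper_force: 20.0
```

```bash
python3 -m handwheel '[[1,0,0,0,0],[0.4,0,0,0,0],[0.4,0,0,0,0],[0.4,0,0,0,0],[0.4,0,0,4,0],[0,0,2,10,0],[0,2,6,16,0],[0,4,10,22,0]]'; python3 -m handwheel '[[0,3,2,4,0],[0,3,2,6,0],[0,3,2,6,0]]'
python3 - <<'E'
from fit import *
p,d,X=shot('wrist','w4.png'); np.savez('w4.npz',p=p,X=X); print(get_state()['tcp_pos'])
for nm,c in dict(A=(.4983,.0753),B=(.498,.0265)).items(): print(nm,mom(X,c,.03,.055,.085))
for nm,c in dict(D=(.56,.2236),E=(.6627,.1975),C=(.658,.055)).items(): print(nm,mom(X,c,.035))
E
```

```text
time_s: 13.38
tcp_pos: [0.5312, 0.1139, 0.2376]
eef_rot: [-179.9, 0.0, -91.1]
contact_force: [1.8, 0.3, 0.1]
gripper_width: 0.0767
gripper_force: 0.0
time_s: 13.75
tcp_pos: [0.5618, 0.1337, 0.2965]
eef_rot: [-179.9, 0.1, -91.0]
contact_force: [-0.6, 1.2, -0.7]
gripper_width: 0.0875
gripper_force: 0.0
[0.56095139 0.13332531 0.29509936]
A (1225, [0.4986, 0.075, 0.0656], [49.3, 43.3], np.float64(-5.6))
B (1070, [0.4979, 0.0284, 0.0656], [50.2, 34.7], np.float64(-0.1))
D (570, [0.561, 0.2212, 0.0498], [38.4, 34.9], np.float64(0.2))
E (337, [0.6615, 0.1961, 0.0497], [27.9, 27.1], np.float64(33.6))
C (793, [0.6567, 0.0526, 0.0495], [50.2, 29.4], np.float64(22.4))
```

```bash
python3 -m handwheel '[[0,0,5,-5,0],[0,0,9,-11,0],[0,0,9,-17,0],[0,0,9,-20,0],[0,0,9,-20,0],[0,0,9,-20,0],[0,0,9,-20,0]]'
```

```text
time_s: 14.68
tcp_pos: [0.5622, 0.2237, 0.0975]
eef_rot: [-179.8, 0.1, -91.1]
contact_force: [-0.2, -1.0, 0.1]
gripper_width: 0.0879
gripper_force: 0.0
```

```bash
python3 -m handwheel '[[0,-0.2,0,-5,0],[0,-0.2,0,-8,0],[0,-0.2,0,-8,0],[1,-0.2,0,-8,0],[1,-0.2,0,-8,0],[1,-0.2,0,-8,0],[1,-0.2,0,-8,0],[1,-0.2,0,-8,0]]' 20;  python3 -m handwheel '[[1,0,0,3,0],[1,0,0,8,0],[1,0,0,13,0],[1,0,0,13,0],[1,0,0,13,0]]' 20
```

```text
time_s: 15.68
tcp_pos: [0.5594, 0.2234, 0.0156]
eef_rot: [-180.0, 0.0, -91.0]
contact_force: [-0.9, -0.1, 2.6]
gripper_width: 0.0437
gripper_force: 20.1
time_s: 16.3
tcp_pos: [0.5582, 0.2229, 0.1444]
eef_rot: [179.9, -0.0, -91.1]
contact_force: [-0.7, 0.3, -2.9]
gripper_width: 0.0438
gripper_force: 20.0
```

```bash
python3 -m handwheel '[[1,-2,-5,0,0],[1,-4,-11,0,0],[1,-6,-17,0,0],[1,-6.1,-23,0,0],[1,-6.1,-24.4,-3,0],[1,-6.1,-24.4,-6.5,0],[1,-6.1,-24.4,-6.5,0],[1,-6.1,-24.4,-6.5,0]]'; python3 -m handwheel '[[1,0,0,-2,0],[1,0,0,-3.5,0],[1,0,0,-4.2,0],[1,0,0,-4.2,0],[1,0,0,-4.2,0]]'
```

```text
time_s: 17.3
tcp_pos: [0.4981, -0.0207, 0.0803]
eef_rot: [179.9, -0.0, -91.0]
contact_force: [0.9, 0.8, -1.3]
gripper_width: 0.0435
gripper_force: 20.0
time_s: 17.92
tcp_pos: [0.4986, -0.0205, 0.039]
eef_rot: [-179.9, 0.0, -91.0]
contact_force: [-0.9, 0.3, -2.7]
gripper_width: 0.0439
gripper_force: 20.0
```

Not down yet; I'll lower the rest, release and look.

```bash
python3 -m handwheel '[[1,-0.1,0,-0.2,0],[1,-0.1,0,-0.35,0],[1,-0.1,0,-0.45,0],[1,-0.1,0,-0.45,0]]';python3 -m handwheel '[[0.7,0,0,0,0],[0.45,0,0,0,0],[0.45,0,0,0,0],[0.45,0,0,3,0],[0,3,4,9,0],[0,7,10,15,0],[0,9,15,20,0],[0,9,15,20,0]]'
python3 - <<'E'
from fit import *
p,d,X=shot('wrist','w5.png'); np.savez('w5.npz',p=p,X=X); print(get_state()['tcp_pos'])
for nm,c in dict(A=(.4983,.0753),B=(.498,.0265),D=(.4975,-.02)).items(): print(nm,mom(X,c,.03,.055,.085))
for nm,c in dict(E=(.6627,.1975),C=(.658,.055)).items(): print(nm,mom(X,c,.035))
E
```

```text
time_s: 18.42
tcp_pos: [0.497, -0.0208, 0.0336]
eef_rot: [180.0, -0.0, -91.0]
contact_force: [-1.1, -0.5, -2.8]
gripper_width: 0.0438
gripper_force: 20.0
time_s: 19.42
tcp_pos: [0.5877, 0.1306, 0.2357]
eef_rot: [-179.9, 0.0, -91.0]
contact_force: [0.3, 0.1, -0.3]
gripper_width: 0.0829
gripper_force: 0.0
[0.59211554 0.13459905 0.24100969]
A (1702, [0.4986, 0.075, 0.0656], [49.4, 43.0], np.float64(-3.7))
B (1549, [0.4983, 0.0287, 0.0656], [49.5, 36.2], np.float64(-2.5))
D (1417, [0.4971, -0.0201, 0.0656], [38.1, 37.6], np.float64(85.3))
E (426, [0.6616, 0.1954, 0.0497], [28.0, 25.9], np.float64(5.1))
C (1087, [0.6565, 0.0525, 0.0495], [49.9, 29.4], np.float64(22.1))
```

```bash
python3 -m handwheel '[[0,3,3,-5,0],[0,7,6.2,-10,0],[0,7,6.2,-15,0],[0,7,6.2,-15,0],[0,7,6.2,-15,0],[0,7,6.2,-15,0]]'
```

```text
time_s: 20.23
tcp_pos: [0.6584, 0.1916, 0.0871]
eef_rot: [-179.8, 0.1, -91.0]
contact_force: [-0.1, 0.1, 1.3]
gripper_width: 0.0877
gripper_force: 0.0
```

```bash
python3 -m handwheel '[[0,0.4,0.5,-4,0],[0,0.4,0.5,-7.1,0],[0,0.4,0.5,-7.1,0],[1,0.4,0.5,-7.1,0],[1,0.4,0.5,-7.1,0],[1,0.4,0.5,-7.1,0],[1,0.4,0.5,-7.1,0],[1,0.4,0.5,-7.1,0]]' 20;  python3 -m handwheel '[[1,0,0,3,0],[1,0,0,8,0],[1,0,0,13,0],[1,0,0,13,0],[1,0,0,13,0]]' 20
```

```text
time_s: 21.22
tcp_pos: [0.6611, 0.1962, 0.0129]
eef_rot: [-180.0, 0.0, -91.0]
contact_force: [0.2, 0.5, -0.3]
gripper_width: 0.0431
gripper_force: 0.0
time_s: 21.85
tcp_pos: [0.6605, 0.1962, 0.1424]
eef_rot: [180.0, 0.0, -91.1]
contact_force: [0.4, 0.8, -0.7]
gripper_width: 0.0308
gripper_force: 19.9
```

Run:
```python
from fit import *
p,d,X=shot('wrist','w6.png'); print(mom(X,(.66,.196),.05,.1,.2), mom(X,(.66,.196),.05,.03,.08))
p,d,X=shot('scene','s2.png')
cv2.imwrite('pics/c6.png',cv2.cvtColor(np.hstack([cv2.resize(p[120:300,180:480],(500,300)),cv2.resize(cv2.imread('pics/w6.png')[150:330,150:370,::-1],(300,300))]),cv2.COLOR_RGB2BGR))
```

```text
(1104, [0.6599, 0.1878, 0.1483], [43.4, 11.8], np.float64(-1.6)) None
```

View pics/c6.png

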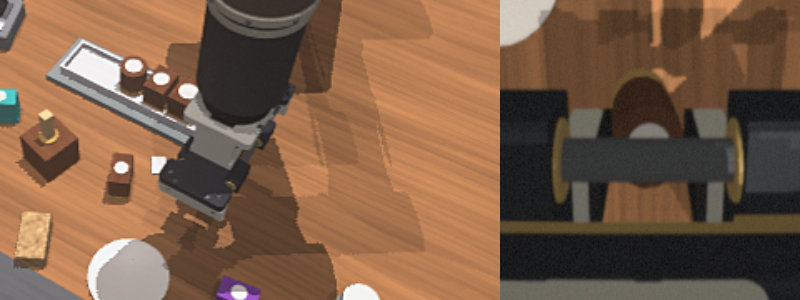

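Run:
```python
from fit import *
p,d,X=shot('wrist','w7.png'); print(get_state()['tcp_pos'],get_state()['gripper_width'])
u=150+int(145*220/300)
for v in range(184,264,3): print(v,p[v,u],X[v,u].round(4))
```

```text
[0.66020371 0.1958238  0.14104564] 0.030945114870499658
184 [102  73  48] [ 0.6615  0.1999 -0.001 ]
187 [103  74  49] [ 0.6616  0.2031 -0.0007]
190 [101  69  47] [6.617e-01 2.062e-01 5.000e-04]
193 [105  83  49] [0.6607 0.1819 0.1032]
196 [64 44 28] [0.6607 0.182  0.1109]
199 [54 33 27] [0.6606 0.1821 0.118 ]
202 [54 37 27] [nan nan nan]
205 [50 30 23] [0.6606 0.1822 0.1309]
208 [52 35 21] [0.6606 0.1826 0.1356]
211 [49 31 21] [0.6605 0.1824 0.1418]
214 [50 34 20] [0.6605 0.1826 0.1464]
217 [55 36 22] [0.6605 0.1838 0.1481]
220 [55 37 24] [0.6606 0.1859 0.1473]
223 [67 50 44] [0.6606 0.1877 0.1475]
226 [130 125 117] [0.6607 0.1897 0.1471]
229 [128 124 118] [0.6607 0.1916 0.1469]
232 [100  99  93] [0.6607 0.1929 0.148 ]
235 [45 48 45] [0.6598 0.1623 0.2227]
238 [52 54 54] [0.6598 0.1635 0.2223]
241 [54 56 56] [0.6598 0.1637 0.2238]
244 [53 54 51] [0.6598 0.1647 0.2237]
247 [51 51 52] [0.6598 0.1654 0.2242]
250 [49 48 48] [0.6599 0.1668 0.2234]
253 [55 54 53] [0.6598 0.1666 0.2256]
256 [48 49 50] [0.6599 0.1681 0.2245]
259 [50 44 39] [0.6599 0.1703 0.2223]
262 [78 53 36] [0.6611 0.2127 0.1466]
```

It's held upright, but only by the fingertips (about 6 mm). I'll set it back down and regrip it lower.

```bash
python3 -m handwheel '[[1,0,0,-5,0],[1,0,0,-8.5,0],[1,0,0,-9.3,0],[1,0,0,-9.6,0],[1,0,0,-9.6,0]]'; python3 -m handwheel '[[0.4,0,0,0,0],[0.4,0,0,0,0],[0.4,0,0,0,0],[0.4,0,0.1,-1,0],[0.4,0,0.1,-2.8,0],[0.4,0,0.1,-2.8,0],[1,0,0.1,-2.8,0],[1,0,0.1,-2.8,0]]' 20; python3 -m handwheel '[[1,0,0,0,0],[1,0,0,0,0],[1,0,0,0,0],[1,0,0,0,0]]' 20
```

```text
time_s: 22.62
tcp_pos: [0.6618, 0.1966, 0.0479]
eef_rot: [-179.9, 0.0, -91.0]
contact_force: [-0.1, 0.9, 0.1]
gripper_width: 0.031
gripper_force: 19.9
time_s: 23.62
tcp_pos: [0.6614, 0.1974, 0.0191]
eef_rot: [-180.0, 0.0, -91.0]
contact_force: [1.4, 0.5, -0.4]
gripper_width: 0.0378
gripper_force: 0.2
time_s: 24.12
tcp_pos: [0.6613, 0.1974, 0.0191]
eef_rot: [-180.0, 0.0, -91.0]
contact_force: [0.2, -0.4, 2.8]
gripper_width: 0.0318
gripper_force: 20.0
```

```bash
python3 -m handwheel '[[1,0,0,3,0],[1,0,0,8,0],[1,-2,-4,11,0],[1,-6,-10,11,0],[1,-10,-15,11,0],[1,-14,-20,11,0],[1,-16.4,-25,11,0],[1,-16.5,-26.5,11,0]]';  python3 -m handwheel '[[1,0,0,0,0],[1,0,0,0,0],[1,0,0,-3,0],[1,0,0,-5,0],[1,0,0,-5,0]]'
python3 - <<'E'
from fit import *
p,d,X=shot('wrist','w8.png'); s=get_state();t=s['tcp_pos'];print(t,s['gripper_width'])
m=(abs(X[...,0]-t[0])<.02)&(abs(X[...,1]-t[1])<.02)&(X[...,2]>t[2]+.005)&(X[...,2]<t[2]+.05)
for z in (.01,.02,.03,.04): 
    q=X[m&(abs(X[...,2]-t[2]-z)<.003)]; print(z,len(q),q.mean(0).round(4),q[:,1].min().round(4))
E
```

```text
time_s: 25.12
tcp_pos: [0.4931, -0.07, 0.1288]
eef_rot: [179.9, 0.0, -91.2]
contact_force: [1.1, 1.0, -0.7]
gripper_width: 0.0319
gripper_force: 20.0
time_s: 25.75
tcp_pos: [0.4952, -0.0671, 0.0773]
eef_rot: [179.8, -0.0, -91.0]
contact_force: [0.1, -0.3, -0.3]
gripper_width: 0.0315
gripper_force: 20.0
[ 0.49602254 -0.06714455  0.07832895] 0.03157068944732867
0.01 256 [ 0.4963 -0.0785  0.0883] -0.0818
0.02 271 [ 0.4969 -0.0791  0.0982] -0.0818
0.03 1346 [ 0.4948 -0.0618  0.108 ] -0.0816
0.04 74 [ 0.4957 -0.0653  0.1183] -0.0721
```

```bash
python3 -m handwheel '[[1,0.1,0,-2,0],[1,0.1,0,-3.5,0],[1,0.1,0,-4.1,0],[1,0.1,0,-4.2,0],[1,0.1,0,-4.2,0]]';python3 -m handwheel '[[0.8,0,0,0,0],[0.6,0,0,0,0],[0.6,0,0,0,0],[0.6,0,0,0,0],[0.6,0,0,3,0],[0,1,2,8,0],[0,5,7,14,0],[0,10,10,20,0]]'
python3 - <<'E'
from fit import *
p,d,X=shot('wrist','w9.png'); np.savez('w5.npz',p=p,X=X); print(get_state()['tcp_pos'])
for nm,c in dict(A=(.4983,.0753),B=(.498,.0265),D=(.4975,-.02),E=(.4965,-.067)).items(): print(nm,mom(X,c,.03,.055,.085))
print(mom(X,(.658,.055),.035))
E
```

```text
time_s: 26.42
tcp_pos: [0.4973, -0.0677, 0.0371]
eef_rot: [-180.0, 0.0, -91.0]
contact_force: [0.2, 0.1, -0.1]
gripper_width: 0.0319
gripper_force: 20.0
time_s: 27.42
tcp_pos: [0.5712, 0.0145, 0.2061]
eef_rot: [-180.0, 0.0, -91.0]
contact_force: [1.3, 0.1, -0.3]
gripper_width: 0.0593
gripper_force: 0.0
[0.5786648  0.01698341 0.21246346]
A (248, [0.505, 0.0604, 0.0649], [62.1, 20.5], np.float64(11.4))
B (1473, [0.4984, 0.0278, 0.0656], [50.0, 36.4], np.float64(-2.4))
D (1353, [0.4972, -0.0212, 0.0657], [38.1, 37.5], np.float64(-16.9))
E (771, [0.4974, -0.0665, 0.0656], [27.5, 26.7], np.float64(9.3))
(826, [0.6559, 0.0483, 0.0496], [52.6, 24.5], np.float64(15.3))
```

```bash
python3 -m handwheel '[[0,3,1,-2,10],[0,6,3,-6,20],[0,7.8,3.6,-11,23.3],[0,7.8,3.6,-12,23.3],[0,7.8,3.6,-12,23.3],[0,7.8,3.6,-12,23.3]]'
```

```text
time_s: 28.22
tcp_pos: [0.6497, 0.0494, 0.0863]
eef_rot: [-179.8, -0.0, -67.8]
contact_force: [-0.2, -0.4, 0.0]
gripper_width: 0.0874
gripper_force: 0.0
```

```bash
python3 -m handwheel '[[0,0.7,0.3,-3,0],[0,0.7,0.3,-7,0],[0,0.7,0.3,-7,0],[0,0.7,0.3,-7,0],[1,0.7,0.3,-7,0],[1,0.7,0.3,-7,0],[1,0.7,0.3,-7,0],[1,0.7,0.3,-7,0]]' 20; python3 -m handwheel '[[1,0,0,0,0],[1,0,0,0,0]]'
```

```text
time_s: 29.22
tcp_pos: [0.6562, 0.0525, 0.0143]
eef_rot: [-180.0, -0.0, -67.7]
contact_force: [1.6, 0.8, 0.7]
gripper_width: 0.0531
gripper_force: 0.6
time_s: 29.48
tcp_pos: [0.6564, 0.0526, 0.0143]
eef_rot: [-180.0, -0.0, -67.7]
contact_force: [0.7, 0.5, 2.0]
gripper_width: 0.0499
gripper_force: 20.0
```

```bash
python3 -m handwheel '[[1,0,0,5,0],[1,-2,0,11,0],[1,-6,-2,11,-8],[1,-10,-6,11,-16],[1,-14,-10,11,-23.3],[1,-16.1,-14,11,-23.3],[1,-16.1,-16.1,11,-23.3],[1,-16.1,-16.1,11,-23.3]]';  python3 -m handwheel '[[1,0,0,0,0],[1,0,0,-3,0],[1,0,0,-5,0],[1,0,0,-5,0],[1,0,0,-5,0]]'
```

```text
time_s: 30.48
tcp_pos: [0.4942, -0.1097, 0.1239]
eef_rot: [180.0, 0.0, -91.2]
contact_force: [0.6, 0.1, -1.4]
gripper_width: 0.0498
gripper_force: 20.0
time_s: 31.1
tcp_pos: [0.4956, -0.1081, 0.0746]
eef_rot: [-180.0, -0.0, -91.0]
contact_force: [-0.6, 0.0, -1.4]
gripper_width: 0.0502
gripper_force: 20.0
```

```bash
python3 -m handwheel '[[1,0,0,-2,0],[1,0,0,-3.2,0],[1,0,0,-3.9,0],[1,0,0,-4.1,0],[1,0,0,-4.1,0]]'
```

```text
time_s: 31.72
tcp_pos: [0.4952, -0.1086, 0.0333]
eef_rot: [-180.0, -0.0, -91.0]
contact_force: [0.3, 1.0, -0.7]
gripper_width: 0.0497
gripper_force: 20.0
```

```bash
python3 -m handwheel '[[1,0,0,-0.2,0],[0.7,0,0,-0.2,0],[0.4,0,0,-0.2,0],[0.4,0,0,-0.2,0],[0.4,0,0,4,0],[0.4,0,5,10,0],[0,0,10,16,0],[0,0,16,22,0]]'; python3 -m handwheel '[[0,0,4,4,0],[0,0,5,8,0],[0,0,5,8,0],[0,0,5,8,0]]'
python3 - <<'E'
from fit import *
p,d,X=shot('wrist','w10.png'); np.savez('w10.npz',p=p,X=X); print(get_state()['tcp_pos'])
for nm,c in dict(A=(.4983,.0753),B=(.498,.0265),D=(.4975,-.02),E=(.4965,-.067),C=(.4955,-.1085)).items(): print(nm,mom(X,c,.03,.055,.085))
p,d,X=shot('scene','s3.png'); np.savez('s3.npz',p=p,X=X)
cv2.imwrite('pics/c10.png',np.hstack([cv2.resize(cv2.cvtColor(p,cv2.COLOR_RGB2BGR)[70:270,80:380],(450,300)),cv2.resize(cv2.imread('pics/w10.png')[:200,100:333],(350,300))]))
E
```

```text
time_s: 32.72
tcp_pos: [0.4948, 0.0155, 0.2164]
eef_rot: [-179.9, 0.0, -91.1]
contact_force: [1.3, 0.4, -0.4]
gripper_width: 0.0675
gripper_force: 0.0
time_s: 33.22
tcp_pos: [0.4946, 0.0645, 0.2939]
eef_rot: [180.0, 0.0, -91.0]
contact_force: [-0.9, -0.2, -0.6]
gripper_width: 0.0875
gripper_force: 0.0
[0.49439978 0.06417122 0.29338121]
A (1097, [0.4987, 0.0748, 0.0657], [49.5, 43.2], np.float64(0.5))
B (976, [0.4976, 0.028, 0.0656], [48.9, 35.8], np.float64(0.2))
D (868, [0.4965, -0.021, 0.0657], [37.9, 36.2], np.float64(87.7))
E (487, [0.4967, -0.0659, 0.0657], [27.7, 25.9], np.float64(-89.0))
C (1047, [0.4943, -0.1081, 0.0655], [49.1, 30.7], np.float64(-0.3))
```

View pics/c10.png

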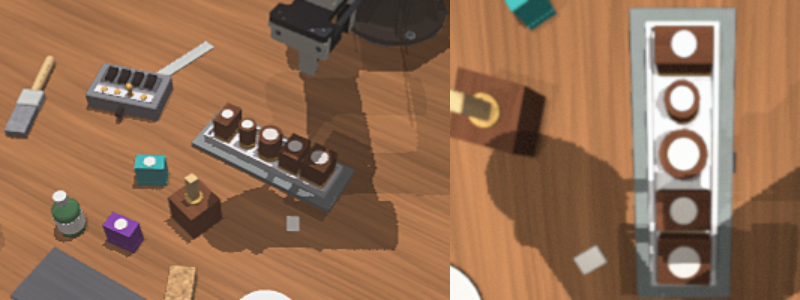

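All five paperweights stand in a row in the tray, inlay up. Now I'll check for a hidden sixth one and measure the awl.

```bash
python3 -m handwheel '[[0,4,0,0,0],[0,9,-2,0,0],[0,13,-3,0,0],[0,17,-3,0,0],[0,18,-3.5,0,0],[0,18,-3.5,0,0],[0,18,-3.5,0,0]]'
python3 - <<'E'
from fit import *
p,d,X=shot('wrist','w11.png'); np.savez('w11.npz',p=p,X=X); print(get_state()['tcp_pos'])
print('handle top',mom(X,(.672,-.058),.03,.105,.12)); P=topface(X,(.672,-.058),.025,.107,.118); print(rect(P))
print('stand top',mom(X,(.672,-.058),.06,.053,.0605))
print('collar',mom(X,(.672,-.058),.03,.0605,.068))
for n in('top','scene'):
    q,_,Y=shot(n,n+'_b.png')
    m=((Y[...,2]>.04)&(Y[...,2]<.075)&(abs(Y[...,1])<.8)&(Y[...,0]>.1)).astype(np.uint8); m=cv2.morphologyEx(m,cv2.MORPH_OPEN,np.ones((3,3),np.uint8))
    k,l,s,_=cv2.connectedComponentsWithStats(m)
    for i in range(1,k):
        if s[i,4]>25: print(n,s[i,4],Y[l==i].mean(0).round(3),q[l==i].mean(0).round())
    if n=='top': cv2.imwrite('pics/top_v.png',cv2.cvtColor(q,cv2.COLOR_RGB2BGR))
cv2.imwrite('pics/c11.png',np.hstack([cv2.resize(cv2.imread('pics/top_v.png'),(400,300)),cv2.resize(cv2.imread('pics/w11.png')[:200,120:386],(400,300))]))
E
```

```text
time_s: 34.2
tcp_pos: [0.6742, 0.0294, 0.2943]
eef_rot: [180.0, 0.0, -91.1]
contact_force: [1.0, -0.1, 0.3]
gripper_width: 0.0875
gripper_force: 0.0
[0.67415999 0.02960548 0.29480171]
handle top (197, [0.6706, -0.0622, 0.1122], [16.2, 15.4], np.float64(46.8))
(array([ 0.6683, -0.0631]), array([19.4, 16.3]), 74.9)
stand top (1675, [0.6701, -0.062, 0.0575], [64.5, 63.8], np.float64(85.6))
collar (97, [0.6665, -0.0551, 0.0625], [27.1, 10.8], np.float64(32.0))
top 676 [0.899 0.514 0.055] [176. 121.  75.]
top 84 [ 0.874 -0.392  0.056] [109. 102.  95.]
top 92 [ 0.874 -0.471  0.058] [110. 104.  95.]
top 84 [ 0.876 -0.55   0.056] [110. 103.  95.]
top 66 [ 0.873 -0.312  0.056] [108. 103.  96.]
top 115 [ 0.781 -0.219  0.059] [ 81. 126.  89.]
top 188 [ 0.765 -0.134  0.05 ] [174. 117. 191.]
top 34 [0.736 0.258 0.05 ] [143.  77. 168.]
top 412 [ 0.667 -0.058  0.058] [144.  93.  59.]
top 184 [ 0.64  -0.169  0.05 ] [102. 202. 198.]
top 285 [0.498 0.078 0.066] [116.  93.  81.]
top 224 [0.498 0.032 0.066] [114.  91.  79.]
top 187 [ 0.497 -0.017  0.066] [183. 155. 139.]
top 188 [ 0.495 -0.105  0.066] [152. 117.  97.]
top 51 [ 0.5   -0.362  0.044] [51. 48. 51.]
top 98 [ 0.497 -0.063  0.066] [179. 155. 140.]
top 53 [ 0.495 -0.339  0.044] [55. 52. 55.]
top 46 [ 0.486 -0.315  0.045] [54. 52. 54.]
top 60 [ 0.48  -0.288  0.045] [55. 53. 56.]
scene 1130 [0.505 0.025 0.06 ] [101.  81.  71.]
scene 223 [ 0.644 -0.169  0.047] [107. 186. 182.]
scene 189 [ 0.899 -0.469  0.059] [123. 110.  99.]
scene 540 [ 0.678 -0.055  0.055] [116.  79.  56.]
scene 193 [ 0.898 -0.388  0.06 ] [118. 107.  97.]
scene 233 [ 0.795 -0.216  0.057] [ 81. 111.  82.]
scene 255 [ 0.768 -0.132  0.048] [157. 107. 181.]
scene 215 [ 0.898 -0.308  0.057] [110. 101.  93.]
scene 345 [0.743 0.278 0.048] [169. 117. 195.]
scene 461 [0.683 0.411 0.057] [218. 217. 214.]
scene 859 [0.879 0.353 0.057] [184. 126.  84.]
```

View pics/c11.png

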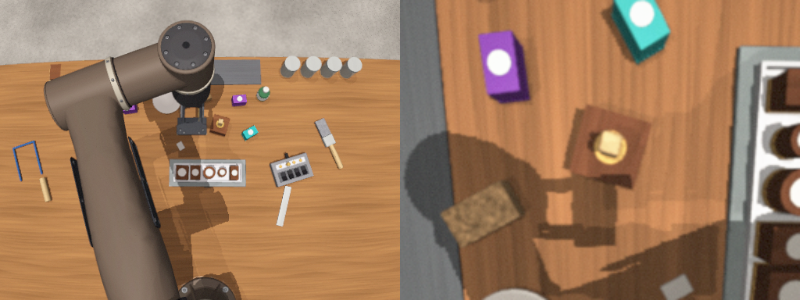

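Run:
```python
from fit import *
X=np.load('w11.npz')['X'];p=np.load('w11.npz')['p']
m=((np.hypot(X[...,0]-.67,X[...,1]+.062)<.02)&(X[...,2]>.107)).astype(np.uint8)
P=X[m>0][:,:2]*1000; P=P-P.mean(0)
th=np.arange(0,90,3)
def ext(t):
    a=np.radians(t); q=P@np.array([[np.cos(a),-np.sin(a)],[np.sin(a),np.cos(a)]]); lo,hi=np.percentile(q,[3,97],axis=0); return (hi-lo).prod()
e=[round(ext(t)) for t in th]; print(list(zip(th.tolist(),e)))
ys,xs=np.where(m); c=p[ys.min()-8:ys.max()+9,xs.min()-8:xs.max()+9]
cv2.imwrite('pics/c12.png',cv2.cvtColor(cv2.resize(c,None,fx=10,fy=10,interpolation=cv2.INTER_CUBIC),cv2.COLOR_RGB2BGR)[:600,:800])
```

```text
[(0, 235), (3, 245), (6, 255), (9, 263), (12, 269), (15, 274), (18, 275), (21, 273), (24, 273), (27, 272), (30, 273), (33, 273), (36, 269), (39, 266), (42, 265), (45, 265), (48, 262), (51, 256), (54, 250), (57, 241), (60, 238), (63, 231), (66, 229), (69, 223), (72, 223), (75, 224), (78, 223), (81, 225), (84, 228), (87, 229)]
```

View pics/c12.png

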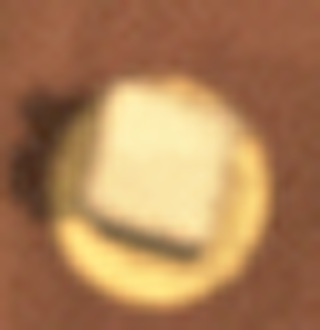

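```bash
python3 -m handwheel '[[0,0,-4,-3,-8],[0,-0.4,-9.1,-8,-15],[0,-0.4,-9.1,-13,-15],[0,-0.4,-9.1,-13,-15],[0,-0.4,-9.1,-13,-15],[0,-0.4,-9.1,-13,-15]]' 30
```

```text
time_s: 35.1
tcp_pos: [0.6727, -0.0605, 0.1675]
eef_rot: [-179.8, 0.1, -106.0]
contact_force: [-0.8, -0.4, -0.3]
gripper_width: 0.0878
gripper_force: 0.0
```

```bash
python3 -m handwheel '[[0,-0.2,-0.1,-5,0],[0,-0.2,-0.1,-9.3,0],[0,-0.2,-0.1,-9.3,0],[0,-0.2,-0.1,-9.3,0],[0.8,-0.2,-0.1,-9.3,0],[0.8,-0.2,-0.1,-9.3,0],[0.8,-0.2,-0.1,-9.3,0],[0.8,-0.2,-0.1,-9.3,0]]' 25; python3 -m handwheel '[[1,0,0,0,0],[1,0,0,0,0],[1,0,0,0,0],[1,0,0,0,0]]' 25; python3 -c "
from plant import *
s=get_state();print(s['tcp_pos'],s['eef_rot'],s['contact_force'],s['gripper_width'],s['gripper_force'])"
```

```text
time_s: 36.1
tcp_pos: [0.6691, -0.0625, 0.0716]
eef_rot: [-180.0, 0.0, -106.1]
contact_force: [0.5, -0.3, 0.4]
gripper_width: 0.0534
gripper_force: 0.0
time_s: 36.6
tcp_pos: [0.669, -0.0624, 0.0713]
eef_rot: [180.0, -0.0, -106.0]
contact_force: [0.1, -0.4, -0.0]
gripper_width: 0.016
gripper_force: 25.0
[ 0.66901451 -0.06242923  0.07127811] [ 1.79996361e+02 -2.77505798e-03 -1.06044319e+02] [ 0.14000932 -0.43683192 -0.02000376] 0.016046715639361848 24.999885857105255
```

```bash
python3 -m handwheel '[[1,0,0,4,0],[1,0,0,10,0],[1,0,0,16,0],[1,-4,-4,20,0],[1,-8,-9,24,0],[1,-12,-13,26,0],[1,-12,-14,26,0],[1,-12,-14,26,0]]'; python3 -m handwheel '[[1,0,0,0,0],[1,0,0,0,0],[1,0,0,0,0]]'
python3 - <<'E'
from fit import *
p,d,X=shot('wrist','w13.png'); np.savez('w13.npz',p=p,X=X); print(get_state()['tcp_pos'])
n=0
m=((np.hypot(X[...,0]-.5,X[...,1]+.325)<.11)&(X[...,2]>.030)).astype(np.uint8)
print('box',mom(X,(.505,-.32),.11,.030,.039))
for q in('marker','rk0','bank'):
    for o in finder.cut_out('wrist',q)[:5]:
        P=X[o['region']];P=P[~np.isnan(P[:,0])]
        if len(P): print(q,round(o['p'],2),np.round(o['pixel']),len(P),np.median(P,0).round(4),P[:,2].max().round(3))
for c in((.48,-.288),(.486,-.315),(.495,-.339),(.50,-.362)): print(mom(X,c,.02,.0405,.052))
ys,xs=np.where(m); print(ys.min(),ys.max(),xs.min(),xs.max())
cv2.imwrite('pics/c13.png',cv2.resize(cv2.imread('pics/w13.png')[:240,60:380],(800,600),interpolation=3))
E
```

```text
time_s: 37.6
tcp_pos: [0.5482, -0.2037, 0.3326]
eef_rot: [-179.9, 0.0, -106.2]
contact_force: [0.3, -0.4, -1.2]
gripper_width: 0.0161
gripper_force: 25.0
time_s: 37.98
tcp_pos: [0.5494, -0.2017, 0.3307]
eef_rot: [179.9, -0.0, -106.0]
contact_force: [-1.2, 0.1, -0.2]
gripper_width: 0.0159
gripper_force: 25.0
[ 0.54931835 -0.20185888  0.33079483]
box (4602, [0.5065, -0.3251, 0.0351], [145.2, 93.3], np.float64(-74.3))
rk0 0.72 [279.  76.] 237 [ 0.4871 -0.3153  0.043 ] 0.051
rk0 0.68 [259.  43.] 232 [ 0.5008 -0.3649  0.043 ] 0.049
rk0 0.67 [266.  59.] 225 [ 0.4953 -0.3405  0.043 ] 0.049
rk0 0.6 [288.  92.] 222 [ 0.4813 -0.2911  0.0425] 0.05
bank 0.77 [265.  71.] 5538 [ 0.5032 -0.3252  0.0353] 0.059
(166, [0.4808, -0.2908, 0.0432], [26.2, 14.2], np.float64(12.2))
(200, [0.4876, -0.3156, 0.0434], [28.2, 15.3], np.float64(15.5))
(217, [0.4953, -0.3405, 0.0433], [29.2, 16.5], np.float64(15.1))
(198, [0.5017, -0.3652, 0.0433], [26.7, 15.4], np.float64(13.7))
16 353 99 487
```

View pics/c13.png

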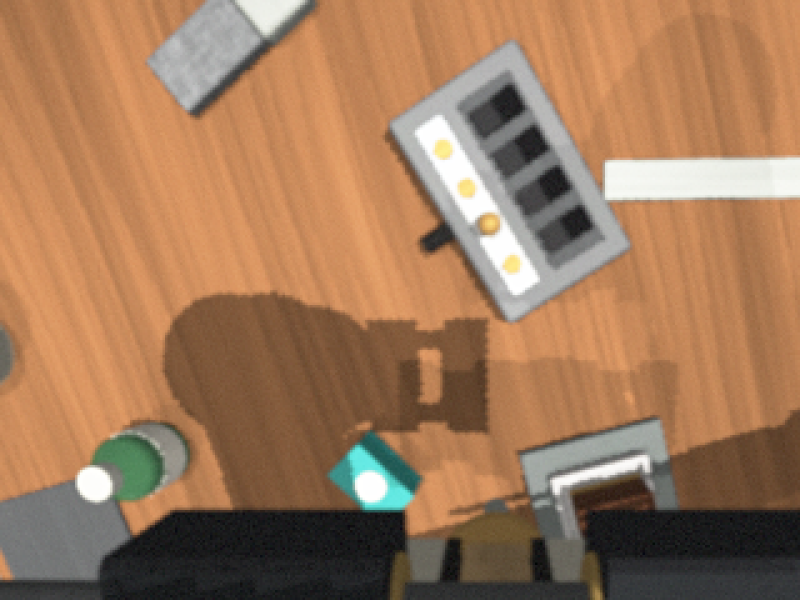

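The ball pin, at (488,224), sits behind the second rocker from the +y end, so rk1 is the target. Its press point is about (0.477, -0.319).

```bash
python3 -m handwheel '[[1,-3,-4,0,0],[1,-6,-9,0,0],[1,-7.2,-11.7,-4,0],[1,-7.2,-11.7,-9,0],[1,-7.2,-11.7,-14,0],[1,-7.2,-11.7,-19,0],[1,-7.2,-11.7,-19,0],[1,-7.2,-11.7,-19,0]]'; python3 -m handwheel '[[1,0,0,0,0],[1,0,0,0,0]]'
python3 - <<'E'
from fit import *
s=get_state();print(s['tcp_pos'],s['eef_rot'],s['contact_force'])
p,d,X=shot('scene','s4.png'); np.savez('s4.npz',p=p,X=X); t=s['tcp_pos']
m=(np.hypot(X[...,0]-t[0],X[...,1]-t[1])<.025)&(X[...,2]>.06)&(X[...,2]<.14)
ys,xs=np.where(m)
for z in np.arange(.062,.14,.008):
    q=X[m&(abs(X[...,2]-z)<.004)]; 
    if len(q): print(z.round(3),len(q),q.mean(0).round(4))
y,x=int(np.median(ys)),int(np.median(xs)); print(y,x)
cv2.imwrite('pics/c14.png',cv2.cvtColor(cv2.resize(p[y-45:y+45,x-60:x+60],(800,600),interpolation=3),cv2.COLOR_RGB2BGR))
E
```

```text
time_s: 39.17
tcp_pos: [0.4782, -0.32, 0.1433]
eef_rot: [-179.9, -0.0, -106.0]
contact_force: [0.3, -0.6, 0.4]
gripper_width: 0.0158
gripper_force: 25.0
time_s: 39.42
tcp_pos: [0.4779, -0.3197, 0.1431]
eef_rot: [-179.8, -0.0, -106.0]
contact_force: [0.1, 0.3, -0.8]
gripper_width: 0.0156
gripper_force: 25.0
[ 0.47789553 -0.31966953  0.14309189] [-1.79833206e+02 -3.57239951e-03 -1.06035179e+02] [ 0.06556835  0.33065512 -0.78213209]
0.078 3 [ 0.4803 -0.316   0.0795]
0.086 6 [ 0.4818 -0.3158  0.0862]
0.094 6 [ 0.4823 -0.3156  0.094 ]
0.102 7 [ 0.4817 -0.3149  0.1016]
0.11 8 [ 0.4816 -0.3152  0.1102]
0.118 3 [ 0.4817 -0.3142  0.1171]
0.126 12 [ 0.4869 -0.3115  0.1283]
0.134 32 [ 0.4832 -0.3104  0.1332]
98 168
```

View pics/c14.png

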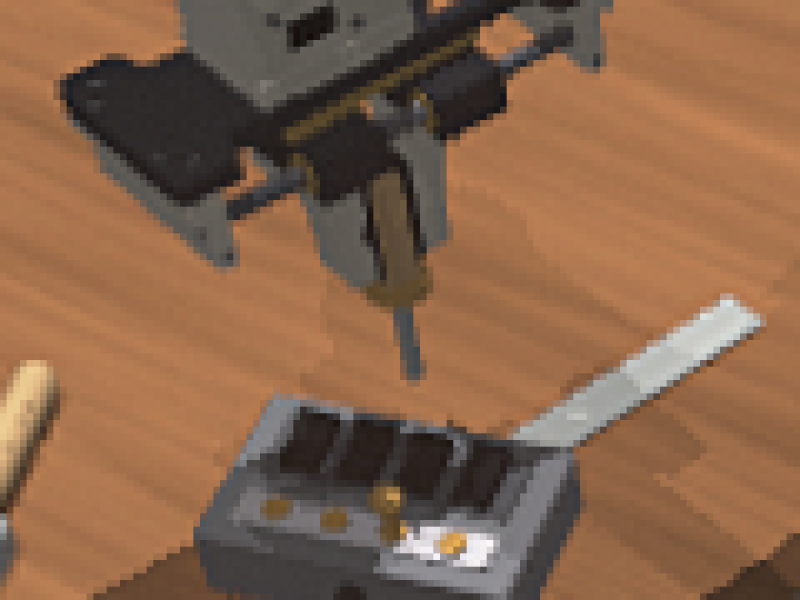

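The awl is vertical and its tip is above the near half of rk1, which is the second rocker from the right in this view. I'll press down.

```bash
python3 -m handwheel '[[1,0,0.1,-1.5,0],[1,0,0.1,-2.5,0],[1,0,0.1,-3.1,0],[1,0,0.1,-3.4,0],[1,0,0.1,-3.6,0],[1,0,0.1,-3.7,0],[1,0,0.1,-3.8,0],[1,0,0.1,-3.8,0]]'
```

```text
time_s: 40.48
tcp_pos: [0.4769, -0.3188, 0.1048]
eef_rot: [-180.0, -0.0, -106.0]
contact_force: [-4.0, 1.8, 11.7]
gripper_width: 0.0159
gripper_force: 25.0
```

```bash
python3 -m handwheel '[[1,0,0,3,0],[1,0,0,9,0],[1,0,2,15,0],[1,3,6,20,0],[1,7.2,11.7,22.5,0],[1,7.2,11.7,22.5,0],[1,7.2,11.7,22.5,0],[1,7.2,11.7,22.5,0]]'
python3 - <<'E'
from fit import *
s=get_state();print(s['tcp_pos'])
p,d,X=shot('wrist','w15.png'); np.savez('w15.npz',p=p,X=X)
u=np.array([.964,.266]); v=np.array([-.266,.964])
W=np.load('w13.npz')['X']
for i,c in enumerate([(.481,-.291),(.4879,-.3157),(.4948,-.3404),(.5017,-.3651)]):
    for Y in(W,X):
        D=Y[...,:2]-c; a=D@u; b=D@v
        print('rk',i,[np.nanmedian(Y[...,2][(abs(a-t)<.003)&(abs(b)<.005)]).round(4) for t in(-.012,-.006,0,.006,.012)])
cv2.imwrite('pics/c15.png',cv2.resize(cv2.imread('pics/w15.png')[:160,160:373],(800,600),interpolation=3))
q,_,Y=shot('scene','s5.png')
t=s['tcp_pos']; m=(np.hypot(Y[...,0]-t[0],Y[...,1]-t[1])<.03)&(Y[...,2]<t[2]-.005)&(Y[...,2]>t[2]-.09)
for z in range(-70,-4,6):
    g=Y[m&(abs(Y[...,2]-t[2]-z/1000)<.003)]
    if len(g): print(z,len(g),(g.mean(0)-t).round(4))
E
```

```text
time_s: 41.48
tcp_pos: [0.5483, -0.2017, 0.3274]
eef_rot: [179.9, -0.0, -106.1]
contact_force: [0.4, -0.2, -0.4]
gripper_width: 0.0162
gripper_force: 25.0
[ 0.54833342 -0.20174141  0.32738214]
rk 0 [np.float64(0.047), np.float64(0.0447), np.float64(0.0424), np.float64(0.0417), np.float64(0.0415)]
rk 0 [np.float64(0.047), np.float64(0.0446), np.float64(0.0424), np.float64(0.0416), np.float64(0.042)]
rk 1 [np.float64(0.0463), np.float64(0.0454), np.float64(0.0423), np.float64(0.0421), np.float64(0.0421)]
rk 1 [np.float64(0.042), np.float64(0.0422), np.float64(0.0433), np.float64(0.0455), np.float64(0.0462)]
rk 2 [np.float64(0.047), np.float64(0.0447), np.float64(0.0424), np.float64(0.042), np.float64(0.0421)]
rk 2 [np.float64(0.0468), np.float64(0.0449), np.float64(0.0424), np.float64(0.042), np.float64(0.0419)]
rk 3 [np.float64(0.0468), np.float64(0.0451), np.float64(0.0427), np.float64(0.042), np.float64(0.0415)]
rk 3 [np.float64(0.047), np.float64(0.0452), np.float64(0.0423), np.float64(0.0418), np.float64(0.0417)]
-64 3 [ 0.0029  0.0035 -0.0626]
-58 7 [ 0.0025  0.0044 -0.0578]
-52 10 [ 0.002   0.0027 -0.0525]
-46 7 [ 0.0015  0.0037 -0.0466]
-40 7 [ 0.0023  0.0038 -0.0403]
-34 11 [ 0.0025  0.004  -0.0338]
-28 8 [ 0.0019  0.0031 -0.028 ]
-22 3 [ 0.0018  0.005  -0.0233]
-16 7 [ 0.0068  0.0074 -0.0149]
-10 55 [ 0.0049  0.0079 -0.01  ]
```

View pics/c15.png

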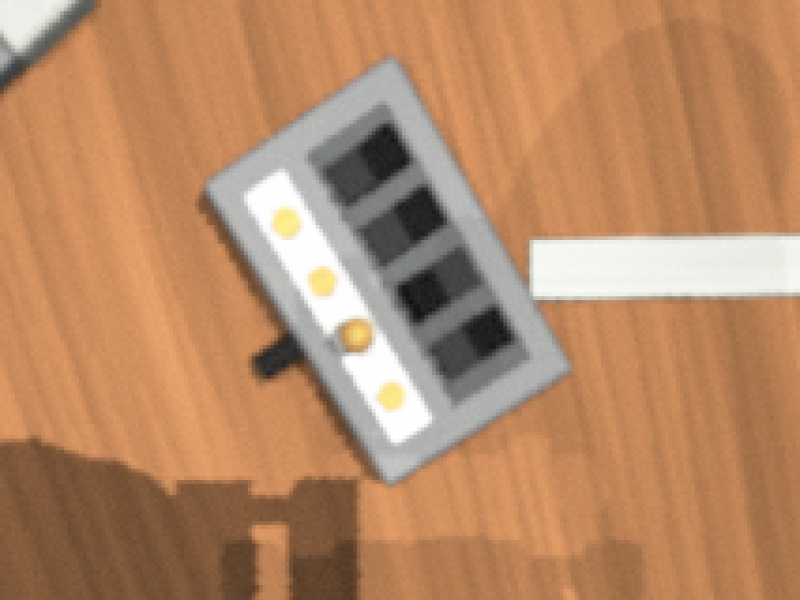

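rk1, at (438,280), has flipped on and the other three are unchanged. The awl is still vertical, so I'll return it to the stand.

```bash
python3 -m handwheel '[[1,4,4,0,0],[1,8,8,0,0],[1,12,12,0,0],[1,12.1,13.9,-4,0],[1,12.1,13.9,-10,0],[1,12.1,13.9,-15,0],[1,12.1,13.9,-18,0],[1,12.1,13.9,-18,0]]';python3 -m handwheel '[[1,0,0,0,0],[1,0,0,0,0],[1,0,0,0,0],[1,0,0,0,0]]'
python3 - <<'E'
from fit import *
s=get_state();print(s['tcp_pos'],s['eef_rot'])
E
```

```text
time_s: 42.58
tcp_pos: [0.6679, -0.0636, 0.1453]
eef_rot: [179.7, -0.1, -106.1]
contact_force: [0.4, 0.4, 0.3]
gripper_width: 0.0159
gripper_force: 25.0
time_s: 43.08
tcp_pos: [0.6702, -0.0624, 0.1491]
eef_rot: [-179.9, 0.0, -106.0]
contact_force: [-0.5, -0.6, -0.8]
gripper_width: 0.016
gripper_force: 25.0
[ 0.6702299  -0.06236807  0.14908295] [-1.79942887e+02  3.02701078e-02 -1.06043273e+02]
```

```bash
python3 -m handwheel '[[1,-0.05,0,-1.5,0],[1,-0.05,0,-2.5,0],[1,-0.05,0,-3.2,0],[1,-0.05,0,-3.8,0],[1,-0.05,0,-3.8,0]]'; python3 -m handwheel '[[1,0,0,0,0],[1,0,0,-0.5,0]]'
```

```text
time_s: 43.7
tcp_pos: [0.6692, -0.0625, 0.1097]
eef_rot: [179.9, -0.0, -106.0]
contact_force: [0.1, -0.2, -0.3]
gripper_width: 0.016
gripper_force: 25.0
time_s: 43.95
tcp_pos: [0.6701, -0.0624, 0.106]
eef_rot: [-179.9, 0.0, -106.0]
contact_force: [0.6, 0.2, -0.6]
gripper_width: 0.0159
gripper_force: 25.0
```

In the hole, with no contact force. I'll lower it the rest of the way.

```bash
python3 -m handwheel '[[1,0,0,-1,0],[1,0,0,-2,0],[1,0,0,-2.8,0],[1,0,0,-3.2,0],[1,0,0,-3.3,0],[1,0,0,-3.3,0]]'
```

```text
time_s: 44.7
tcp_pos: [0.6697, -0.0624, 0.0726]
eef_rot: [-180.0, 0.0, -106.0]
contact_force: [0.3, 0.8, 0.3]
gripper_width: 0.0159
gripper_force: 25.0
```

```bash
python3 -m handwheel '[[1,0,0,-0.15,0],[1,0,0,-0.15,0],[0.5,0,0,-0.15,0],[0.3,0,0,-0.15,0],[0.3,0,0,-0.15,0],[0.3,0,0,-0.15,0],[0.3,0,0,4,0],[0.3,0,0,10,0]]'; python3 -m handwheel '[[0,0,2,5,15],[0,0,5,9,15],[0,0,9,12,15],[0,0,9,12,15],[0,0,9,12,15]]';python3 - <<'E'
from fit import *
p,d,X=shot('wrist','w16.png'); print(get_state()['tcp_pos'])
print('handle',mom(X,(.671,-.062),.03,.105,.12),'stand',mom(X,(.67,-.062),.06,.053,.0605))
for nm,c in dict(A=(.4983,.0753),B=(.498,.0265),D=(.4975,-.02),E=(.4965,-.067),C=(.4955,-.1085)).items(): print(nm,mom(X,c,.03,.055,.085))
q,_,Y=shot('top','t3.png')
for nm,c in dict(A=(.4983,.0753),B=(.498,.0265),D=(.4975,-.02),E=(.4965,-.067),C=(.4955,-.1085)).items(): print(nm,mom(Y,c,.025,.055,.085))
cv2.imwrite('pics/c16.png',np.hstack([cv2.resize(cv2.imread('pics/t3.png'),(400,300)),cv2.resize(cv2.imread('pics/w16.png')[:200,120:386],(400,300))]))
E
```

```text
time_s: 45.7
tcp_pos: [0.6682, -0.0625, 0.1714]
eef_rot: [179.8, -0.1, -106.1]
contact_force: [1.6, 1.1, 0.6]
gripper_width: 0.0606
gripper_force: 0.0
time_s: 46.32
tcp_pos: [0.6691, 0.0277, 0.2918]
eef_rot: [180.0, 0.0, -91.0]
contact_force: [0.2, -0.6, -0.1]
gripper_width: 0.0871
gripper_force: 0.0
[0.6689422  0.02717702 0.29126025]
handle (186, [0.6698, -0.0617, 0.1121], [15.8, 14.5], np.float64(84.3)) stand (1680, [0.6699, -0.0622, 0.0575], [64.5, 63.5], np.float64(-88.4))
A (1029, [0.4989, 0.0747, 0.0657], [49.6, 43.6], np.float64(-1.4))
B (938, [0.4982, 0.0275, 0.0655], [50.1, 36.4], np.float64(-3.9))
D (829, [0.4974, -0.0211, 0.0657], [38.6, 36.9], np.float64(-8.8))
E (479, [0.4981, -0.066, 0.0656], [27.7, 27.4], np.float64(-42.7))
C (969, [0.4954, -0.1088, 0.0655], [50.5, 30.0], np.float64(0.7))
A (222, [0.4986, 0.0764, 0.0662], [43.7, 40.6], np.float64(6.6))
B (183, [0.498, 0.0312, 0.0663], [45.0, 33.7], np.float64(-4.0))
D (164, [0.497, -0.0175, 0.0665], [37.3, 36.6], np.float64(-65.6))
E (88, [0.4972, -0.0636, 0.0665], [27.0, 24.8], np.float64(-67.5))
C (162, [0.4952, -0.105, 0.0662], [46.1, 29.4], np.float64(-4.9))
```

View pics/c16.png

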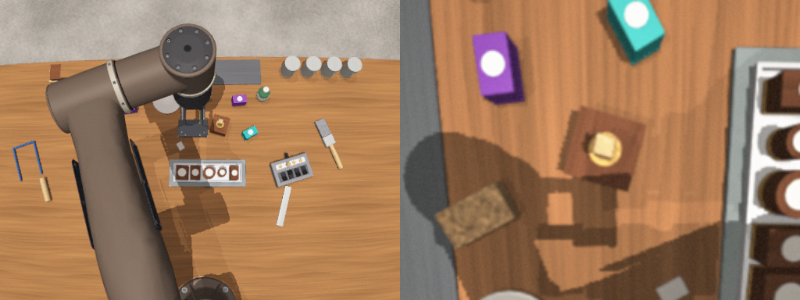

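The awl is centred and fully down (handle top at 112 mm, as at the start), and all five paperweights are in the tray with nothing else moved. I'll hand it in.

```bash
python3 -c "
from plant import r
print(r.close_job())"
```

```text
the job is handed in; nothing more can be done
None
```

I handed the job in; the hand-in gave no verdict, but my last checks showed all five paperweights (round2 was absent) upright in the tray, rk1 on with the others off, and the awl fully down in its stand.

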